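Work the spring sleeve of the blue refill coupler

TASK

Before the hand soap is refilled, check that the sleeve of the blue-collared quick coupler runs free: pull its steel sleeve all the way back towards the blue collar, hold it there for a moment, then let go so that it snaps forward fully home by its own spring. Leave the yellow-collared coupler and the white soap bottle as they are.

Things in the scene. Friction and masses are not known exactly. Their poses are not given: they have to be found in the camera images.
- blue_sleeve (a joint): travel (m) of the ribbed steel spring sleeve on the blue-collared coupler: 0 home (forward), 0.016 at its rear stop. A spring drives it forward, 4.5 N at home, 8.5 N at the stop. Nothing latches: let go, it runs home in about 0.1 s. The coupler is fixed; 23 mm of bare brass part the sleeve, when home, from the fixed blue collar (42 mm thick) behind it; then a pipe bends down to the bench.
- blue_sleeve_grip (a point): centre of that sleeve, on its axis, 110 mm above the bench, free above and below; moves with it. x axis: level, along the coupler from open mouth to blue collar = the pull direction (away from the robot, within 0.35 rad); z up. The sleeve is a 44 mm long spool: waist 30 mm thick, 32 mm long, centred here, between 38 mm flanges. 7 mm of brass mouth, 21 mm thick, sticks out in front.
- yellow_sleeve (a joint): travel (m) of the sleeve of an identical coupler with a yellow collar, 150 mm or more to the side; 0 home. Not to be worked.
- soap_bottle_mid (a point): point on the axis of the loose white pump bottle, 80 mm above its underside: 72 mm thick, 162 mm tall with its steel pump, about 0.4 kg, upright to the left or right of both couplers. A clear measuring cylinder (156 mm tall, blue foot) stands on the other side; a steel whisk (35 mm high) lies between couplers and robot.
Mind the look-alikes: they are no part of the job. What is shaped like the part that bears blue_sleeve but orange is not meant.

How it is judged (in metres and radians):
On the way, in this order (a step that is already met when the one before it is completed fails the run):
1. the blue coupler's sleeve is pulled all the way back (13 mm or more of its 16 mm) and held there for 0.2 s (value of joint blue_sleeve above 0.013 m), for 0.2 s.
2. the sleeve is let go and snaps forward by its spring (faster than 0.08 m/s) (velocity of joint blue_sleeve below -0.08 m/s).
At the end, for the whole second after the job is handed in: the blue coupler's sleeve is fully home again (within 2 mm), the yellow coupler's sleeve is home (within 3 mm) and the soap bottle stands within 30 mm of where it was (value of joint blue_sleeve below 0.002 m and value of joint yellow_sleeve below 0.003 m and distance of soap_bottle_mid from where it was at the start of the episode below 0.03 m); the robot touches nothing.
It fails at once if the yellow coupler's sleeve is pulled back by more than 4 mm (value of joint yellow_sleeve above 0.004 m).
It fails at once if the soap bottle is shifted by more than 30 mm or knocked over (distance of soap_bottle_mid from where it was at the start of the episode above 0.03 m).
It also fails if it takes over 27 s, if anything falls off the work surface, if the arm or the gripper's body presses on something with over 40 N, if the wrist force passes 120 N, or if a joint passes its speed limit or range.

ROBOT

A 6-joint arm with a two-finger parallel gripper is mounted at the origin on the work surface. World frame = base frame: x ahead of the robot, y to its left, z up, the work surface at z = 0. Lengths are in mm, angles in rad, forces in N, time in s.
With the tool pointing down it reaches from about 275 to 750 mm from the base axis. Payload 10.2 kg.
Tool frame: the origin (TCP) lies at the very end of the fingers, on their centre line; the grasp point (between the pads) lies 19 mm behind it; z points along the fingers, y is the direction in which the jaws open and shut (so a half turn about z gives the same grasp; the last joint's range is limited). The gripper opens to 85 mm and grips with 20 to 120 N. Pads are 22 mm wide; open, the fingers measure 114 mm over their backs; the gripper's body (76 mm by 85 mm) begins 54 mm behind the grasp point. The pads swing forward as they close: fully open they stand 13 mm farther back than shut.
Start: joints at [-1.35, 0.313, 1.498, -0, 1.331, -0.223], TCP at [225.41, -474.153, 231.294] pointing down, gripper open.
Joint ranges: [-2.94, 2.94], [-0.97, 2.17], [0.19, 2.56], [-1.23, 4.37], [0.02, 3.11], [-2.88, 2.88]. Speed limits (rad/s): [2.39, 2.39, 3.01, 3.14, 3.14, 3.14].

INTERFACE

Orientations are given as a unit quaternion [w, x, y, z].
In Python, from rig import ctrl, eyes, order gives the robot as it stands.
- The arm moves only by the tool move_arm, never from a script. Its argument "deltas" is a list of rows, each a list of 6 numbers: the shift along the tool's x, y, z in cm, then the turn, a rotation vector about the tool's x, y, z in degrees. A call has exactly 10 rows; each row shifts and turns the commanded pose from where the row before left it, along the tool's axes as they then stand; what a row does not reach is not made up. A row lasts 1/10 s, in which the tool goes at most 50 mm and 8.59 degrees, less where a joint would pass 70% of its speed; a pose out of reach is approached as far as the arm can. A call is refused whole if a number of a shift passes 5 or a number of a turn 8.59, either way. A call with a gripper value outside its range is refused whole. "grip" is the finger opening in cm, from 0 to 8.54, set as the call begins (left out, the last holds). The fingers move at their own pace and stop on an object; "newtons" is the grip in N (left out, the last holds). Time passes only in rows, so rows that do not move let the fingers close, or fill a call up. It gives the time, the measured TCP pose, the force and the opening at its end, in the units of the state.
- ctrl.sense(): the state, without advancing time (a new reading comes with each control period).
- eyes.capture(name): name is "side" or "top" or "wrist"; returns the picture (384x512x3 uint8, blue, green, red); there is no depth.
- eyes.camera_params(name): a dict with "K" (3x3 intrinsics, pixels), "camera_from_world" (4x4, takes a point from world to camera coordinates). Camera axes: x right, y down, z forward; pixel columns grow to the right and rows downward; lengths in mm; the calibration is good to about 2 mm. The wrist camera is an equidistant fisheye: a pixel r from the principal point sees the ray r / f radians off the axis. A picture is of the moment at which its call begins: read the wrist's pose just before it. camera_params takes no time and is no camera call; for the wrist camera it gives the pose at the moment of the call.
- order.finish_job(): hands the job in, once; it reports no verdict.
The state is a dict: "time_s": time; "joints": joint angles; "dq": joint speeds; "tau": joint torques, N m; "eef_pos": TCP position; "ee_rot": TCP orientation; "force": force on the tool from outside, world axes, zero at the start; "wrist_torque": the same for the moment, N m; "grip_width": opening from 0.0 (shut) to 1.0 (fully open).
Only numpy, scipy, OpenCV 4.12 (cv2) and the standard library are available. Lean on these libraries where they do the work, as an engineer would, in place of code of your own. Each camera call takes 0.05 s, during which the arm holds its last target.

## Working session

There is one attempt and no reset: what is moved stays moved. The work goes in short steps, Python scripts to look and compute and a tool call to move; the robot and the scene stay as the last step left them, time stands still between calls to the robot, and variables do not carry over. Pictures are saved under pics/ and viewed, and the job is handed in when it is done.

Besides the shell and the picture viewer there is one more tool, called as name(argument=value, ...) on one line, values as JSON. move_arm: Moves the arm, as the interface text tells. Its arguments: {"type":"object","properties":{"deltas":{"type":"array"},"grip":{"type":"number"},"newtons":{"type":"number"}},"required":["deltas"]}

```bash
mkdir -p pics; ls; python3 - <<'E'
from rig import ctrl, eyes, order
import cv2, numpy as np
s=ctrl.sense(); print(s)
for n in ("side","top"):
    cv2.imwrite(f"pics/{n}0.png",eyes.capture(n)); p=eyes.camera_params(n); print(n,p)
E
```

```text
pics
{'time_s': 0.0, 'joints': array([-1.35040963e+00,  3.13471532e-01,  1.49843172e+00, -1.37733153e-06,
        1.33101769e+00, -2.23395228e-01]), 'dq': array([-0.00041147,  0.00085506, -0.00099603, -0.0002038 ,  0.00131283,
        0.00254444]), 'tau': array([-3.69315057e-04, -4.12269115e+01, -2.59745228e+01, -1.85138574e-04,
        4.13518137e-03,  6.04488619e-06]), 'eef_pos': array([ 225.34594976, -473.89083977,  230.72608537]), 'ee_rot': array([-6.64139639e-04,  9.75482790e-01,  2.20074728e-01,  3.30188215e-07]), 'force': array([ 0.14429527, -0.69752178, -0.47476442]), 'wrist_torque': array([-0.00926613,  0.03233604, -0.04498066]), 'grip_width': 1.0049753324873685}
side {'K': array([[499.84918268,   0.        , 257.30239213],
       [  0.        , 499.84918268, 189.27732538],
       [  0.        ,   0.        ,   1.        ]]), 'camera_from_world': array([[-9.54670806e-01, -2.97530498e-01,  8.90253845e-03,
         4.01002004e+02],
       [-2.26412337e-01,  7.06411970e-01, -6.70611350e-01,
         1.74626832e+02],
       [ 1.93238469e-01, -6.42228722e-01, -7.41755460e-01,
         1.52113677e+03],
       [ 0.00000000e+00,  0.00000000e+00,  0.00000000e+00,
         1.00000000e+00]])}
top {'K': array([[476.06402503,   0.        , 252.2643253 ],
       [  0.        , 476.06402503, 190.00299915],
       [  0.        ,   0.        ,   1.        ]]), 'camera_from_world': array([[-2.93075795e-02, -9.99463044e-01, -1.46522778e-02,
        -2.22073258e+00],
       [-9.94961178e-01,  3.05753953e-02, -9.54850724e-02,
         4.32290705e+02],
       [ 9.58818004e-02,  1.17800113e-02, -9.95323019e-01,
         1.32435167e+03],
       [ 0.00000000e+00,  0.00000000e+00,  0.00000000e+00,
         1.00000000e+00]])}
```

View pics/side0.png

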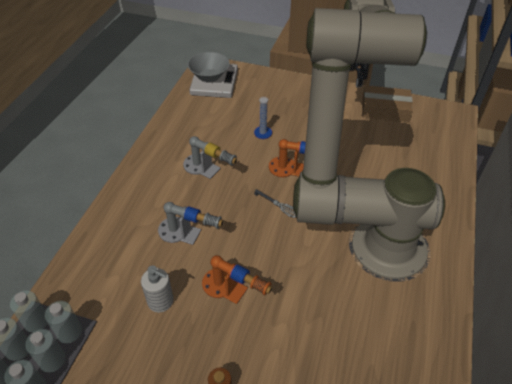

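View pics/top0.png

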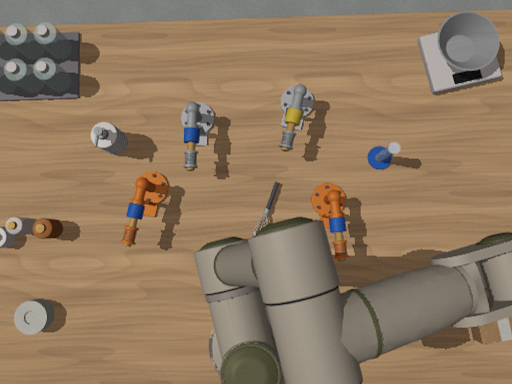

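Top picture: the steel, blue-collared coupler has its collar at (191,135) and sleeve at about (190,158). The look-alikes are the orange couplers at (136,210) and (337,222) and the yellow-collared one at (293,115). The bottle is at (105,135). I choose the steel one at (191,135) and check it in close crops.

```bash
python3 - <<'E'
import cv2, numpy as np
t=cv2.imread("pics/top0.png"); s=cv2.imread("pics/side0.png")
a=cv2.resize(t[90:190,150:250],None,fx=6,fy=6,interpolation=cv2.INTER_CUBIC)
b=cv2.resize(s[185:265,140:240],None,fx=6,fy=6,interpolation=cv2.INTER_CUBIC)
cv2.imwrite("pics/ct.png",a); cv2.imwrite("pics/cs.png",b)
E
```

```text
(no output)
```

View pics/ct.png

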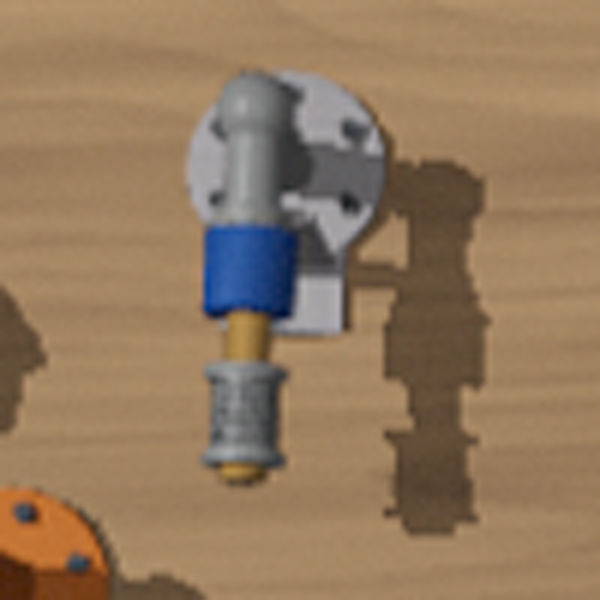

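View pics/cs.png

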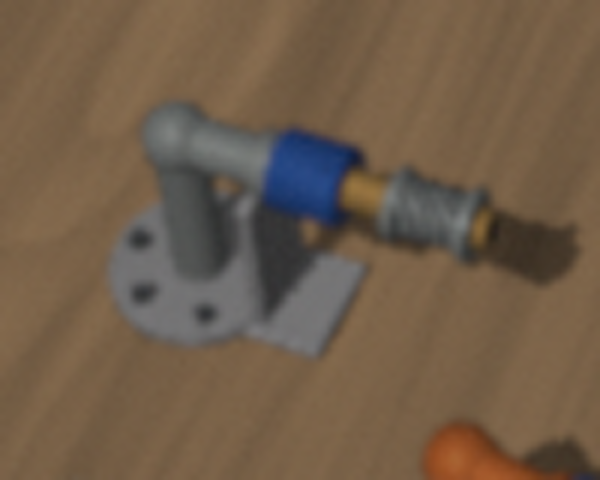

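The crops confirm it: blue collar, grey pipe and ribbed steel sleeve, all on a grey flange. The sleeve centre is at top crop (244,414) and side crop (434,217). Next I triangulate.

```bash
cat > h.py <<'E'
from rig import ctrl, eyes, order
import cv2, numpy as np
P={n:eyes.camera_params(n) for n in("side","top")}
def ray(n,u,v):
    p=P[n];R=p["camera_from_world"][:3,:3];t=p["camera_from_world"][:3,3]
    d=R.T@(np.linalg.inv(p["K"])@[u,v,1]);return -R.T@t,d/np.linalg.norm(d)
def atz(n,u,v,z):
    o,d=ray(n,u,v);return o+d*(z-o[2])/d[2]
def tri(a,b):
    A=np.zeros((3,3));c=np.zeros(3)
    for n,q in(("top",a),("side",b)):
        o,d=ray(n,*q);M=np.eye(3)-np.outer(d,d);A+=M;c+=M@o
    return np.linalg.solve(A,c)
ct=lambda x,y:((x+.5)/6-.5+150,(y+.5)/6-.5+90)
cs=lambda x,y:((x+.5)/6-.5+140,(y+.5)/6-.5+185)
E
python3 - <<'E'
from h import *
np.set_printoptions(precision=1,suppress=True)
for nm,a,b in(("sleeve",(244,414),(434,217)),("collar",(251,270),(312,175))):
    print(nm,tri(ct(*a),cs(*b)),atz("top",*ct(*a),110),atz("side",*cs(*b),110))
for q in((242,457),(246,371),(250,230),(250,310),(255,100)): print(q,atz("top",*ct(*q),110))
for q in((467,225),(400,207),(178,132)): print(q,atz("side",*cs(*q),110))
print("bottle", atz("top",103,133,150), "orange", atz("top",128,240,110),atz("top",150,185,110))
print("yellow", atz("top",288,145,110),atz("top",298,92,110), "whisk",atz("top",275,185,20))
p=eyes.camera_params("wrist");print(p)
E
```

```text
sleeve [513.  146.7 105.8] [512.4 146.1 110. ] [511.6 149.7 110. ]
collar [577.7 142.2 108.4] [577.1 141.9 110. ] [577.3 143.4 110. ]
(242, 457) [493.2 147.3 110. ]
(246, 371) [531.6 144.9 110. ]
(250, 230) [595.2 142.  110. ]
(250, 310) [559.  142.6 110. ]
(255, 100) [654.4 138.8 110. ]
(467, 225) [494.8 149.5 110. ]
(400, 207) [529.4 149.  110. ]
(178, 132) [650.5 138.1 110. ]
bottle [580. 366. 150.] orange [301.9 313.1 110. ] [445. 254. 110.]
yellow [ 540.6 -114.7  110. ] [ 684.  -146.8  110. ] whisk [444.3 -79.9  20. ]
{'K': array([[297.3,   0. , 260.1],
       [  0. , 297.3, 188.9],
       [  0. ,   0. ,   1. ]]), 'camera_from_world': array([[   0.4,   -0.9,   -0. , -524.3],
       [  -0.9,   -0.4,    0.3,  -36.9],
       [  -0.3,   -0.1,   -1. ,  377.9],
       [   0. ,    0. ,    0. ,    1. ]])}
```

The sleeve centre is at about (512,147,110), with axis yaw about −0.05. The collar centre is 65 mm behind it, which agrees with the expected 66. Now I move to hover above the sleeve at z≈230.

move_arm(deltas=[[3.1,-2.57,0,0,0,0],[3.1,-2.57,0,0,0,0],[3.1,-2.57,0,0,0,0],[3.1,-2.57,0,0,0,0],[3.1,-2.57,0,0,0,0],[3.1,-2.57,0,0,0,0],[3.1,-2.57,0,0,0,0],[3.1,-2.57,0,0,0,0],[3.1,-2.57,0,0,0,0],[3.1,-2.57,0,0,0,0]], grip=8.5, newtons=50)

```text
time_s: 1.1
eef_pos: [395.3, -107.3, 231.2]
ee_rot: [-0.0, 0.975, 0.22, -0.0]
force: [0.1, -1.0, 0.5]
grip_width: 0.998
```

move_arm(deltas=[[3.6,-3.0,0,0,0,0],[3.6,-3.0,0,0,0,0],[3.6,-3.0,0,0,0,0],[3.6,-3.0,0,0,0,0],[3.6,-3.0,0,0,0,0],[3.6,-3.0,0,0,0,0],[0,0,0,0,0,7.1],[0,0,0,0,0,7.1],[0,0,0,0,0,7.1],[0,0,0,0,0,7.1]])

```text
time_s: 2.1
eef_pos: [512.7, 146.5, 230.9]
ee_rot: [0.0, 1.0, -0.028, -0.0]
force: [0.7, -0.7, -0.8]
grip_width: 0.998
```

```bash
python3 - <<'E'
from h import *
s=ctrl.sense();print(s)
for n in("wrist","top"): cv2.imwrite(f"pics/{n}1.png",eyes.capture(n))
p=eyes.camera_params("wrist");print(p["camera_from_world"].tolist(),p["K"])
s=ctrl.sense();print(s["eef_pos"],s["ee_rot"])
E
```

```text
{'time_s': 2.1, 'joints': array([5.84611083e-02, 3.31705076e-01, 1.47304204e+00, 1.54832938e-05,
       1.33771372e+00, 1.68598539e+00]), 'dq': array([-2.19864212e-03, -1.35587139e-03, -4.84193290e-04,  6.14828931e-04,
       -3.88470269e-04,  1.23021171e+00]), 'tau': array([ 1.68305333e-01, -4.20347321e+01, -2.60396844e+01,  4.19852935e-03,
        2.48505465e-03, -1.64401218e+00]), 'eef_pos': array([512.65457441, 146.5074199 , 230.88797493]), 'ee_rot': array([ 3.01392734e-05,  9.99597624e-01, -2.83619605e-02, -4.33106390e-04]), 'force': array([ 0.69580306, -0.70912912, -0.76637451]), 'wrist_torque': array([ 0.018269  , -0.04166184,  0.00078436]), 'grip_width': 0.9978516562226574}
[[-0.05240978911440964, -0.9986255661983225, 0.0004387938756381319, 172.74734090893077], [-0.9594209582845674, 0.05047415520243273, 0.2774234749636829, 447.58847015025674], [-0.2770643225124945, 0.01411871777757916, -0.9607476375193497, 517.6880396145469], [0.0, 0.0, 0.0, 1.0]] [[297.31863964   0.         260.12431634]
 [  0.         297.31863964 188.94790396]
 [  0.           0.           1.        ]]
[512.66390816 146.38282324 230.96253905] [ 2.67599981e-05  9.99650404e-01 -2.64372171e-02 -3.78446637e-04]
```

View pics/wrist1.png

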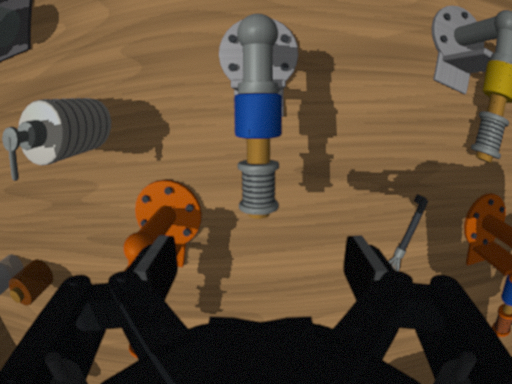

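The wrist view shows the sleeve midway between the fingers, rear flange at (258,166) and front flange at (258,208), with the axis aligned in the image. I check the position by fisheye back-projection.

```bash
python3 - <<'E'
from h import *
p=eyes.camera_params("wrist");T=p["camera_from_world"];K=p["K"];R=T[:3,:3];o=-R.T@T[:3,3]
def w(u,v,z):
    x=np.array([u-K[0,2],v-K[1,2]]);r=np.linalg.norm(x);th=r/K[0,0]
    d=R.T@np.r_[x/r*np.sin(th),np.cos(th)];return o+d*(z-o[2])/d[2]
for q in((259,167,110),(258,208,110),(258.5,187,110),(258.5,115,110),(257,30,110)):print(q,w(*q).round(1))
im=cv2.imread("pics/wrist1.png")[85:225,200:320];cv2.imwrite("pics/cw.png",cv2.resize(im,None,fx=4,fy=4,interpolation=cv2.INTER_CUBIC))
E
```

```text
(259, 167, 110) [526.7 146.4 110. ]
(258, 208, 110) [487.5 149.4 110. ]
(258.5, 187, 110) [508.  147.9 110. ]
(258.5, 115, 110) [573.5 144.4 110. ]
(257, 30, 110) [650.1 141.6 110. ]
```

View pics/cw.png

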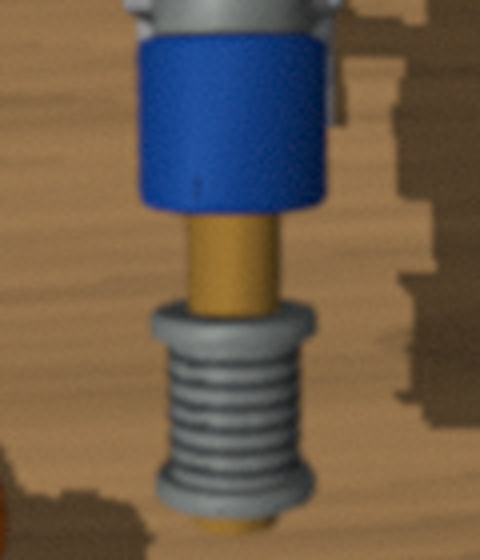

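The wrist estimate is (508,148) and the top camera's was (512,146). I take (510.5,147) and go down to TCP z≈90.

move_arm(deltas=[[-0.22,-0.08,0,0,0,0],[0,0,1.8,0,0,0],[0,0,1.8,0,0,0],[0,0,1.8,0,0,0],[0,0,1.8,0,0,0],[0,0,1.8,0,0,0],[0,0,1.8,0,0,0],[0,0,1.8,0,0,0],[0,0,1.5,0,0,0],[0,0,0,0,0,0]])

```text
time_s: 3.2
eef_pos: [509.5, 147.2, 88.6]
ee_rot: [0.0, 1.0, -0.025, -0.002]
force: [0.3, -0.0, -0.4]
grip_width: 1.0
```

```bash
python3 - <<'E'
from h import *
s=ctrl.sense();print(s["eef_pos"],s["force"])
a=eyes.capture("wrist");b=eyes.capture("side")[185:265,140:240]
cv2.imwrite("pics/w2.png",a);cv2.imwrite("pics/s2.png",cv2.resize(b,None,fx=6,fy=6))
E
```

```text
[509.46693859 147.22431528  88.60735759] [ 0.27272897 -0.03673968 -0.43238981]
```

View pics/w2.png

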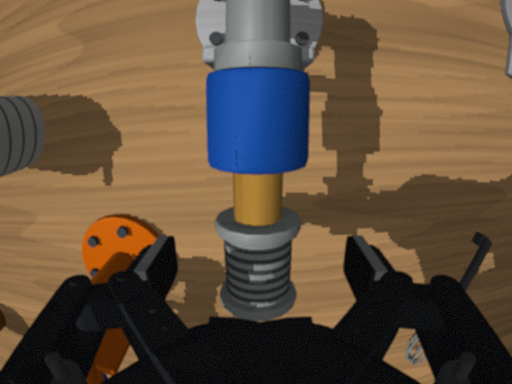

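View pics/s2.png

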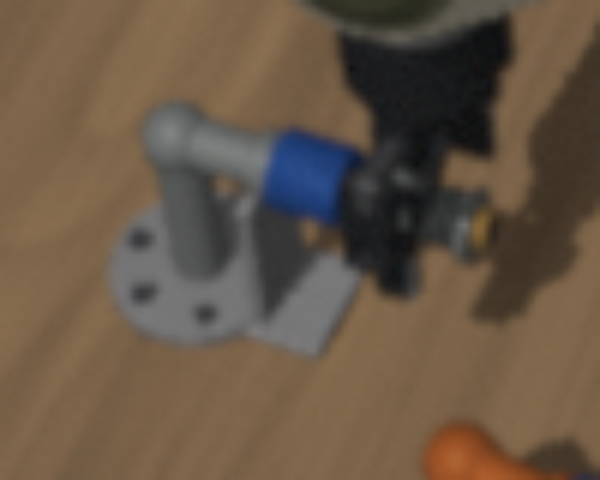

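```bash
python3 - <<'E'
from h import *
p=eyes.camera_params("wrist");T=p["camera_from_world"];K=p["K"];R=T[:3,:3];o=-R.T@T[:3,3]
def w(u,v,z):
    x=np.array([u-K[0,2],v-K[1,2]]);r=np.linalg.norm(x);th=r/K[0,0]
    d=R.T@np.r_[x/r*np.sin(th),np.cos(th)];return o+d*(z-o[2])/d[2]
# flange side silhouettes at axis height: rear (216..299, 223) front (221..296,293)
for q in((216,225),(299,223),(221,294),(296,293),(207,70),(309,70),(207,160),(308,160)):print(q,w(*q,110).round(1))
im=cv2.imread("pics/w2.png")[195:330,130:390];cv2.imwrite("pics/cw2.png",cv2.resize(im,None,fx=3,fy=3,interpolation=cv2.INTER_CUBIC))
E
```

```text
(216, 225) [528.6 166.2 110. ]
(299, 223) [527.8 128.8 110. ]
(221, 294) [490.3 168.  110. ]
(296, 293) [489.1 130.1 110. ]
(207, 70) [596.3 164.6 110. ]
(309, 70) [594.1 122.9 110. ]
(207, 160) [558.4 167.3 110. ]
(308, 160) [556.3 124.5 110. ]
```

View pics/cw2.png

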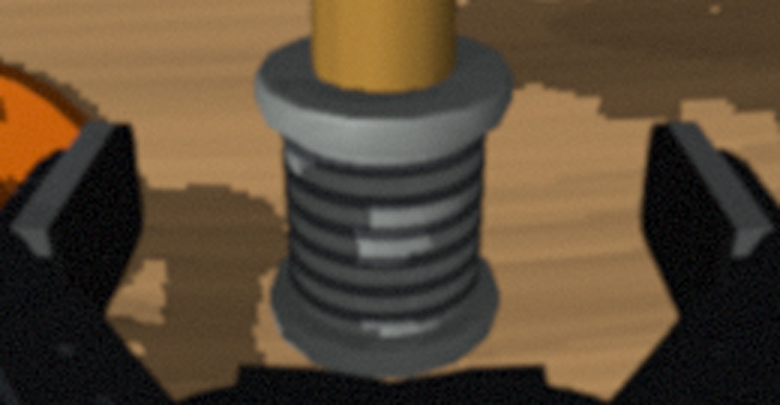

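The flange width measures 37.6 mm (38 expected), and the sleeve centre is at (509,148.3) against TCP (509.5,147.2). I nudge 1 mm in y and close.

move_arm(deltas=[[0,-0.1,0,0,0,0],[0,0,0,0,0,0],[0,0,0,0,0,0],[0,0,0,0,0,0],[0,0,0,0,0,0],[0,0,0,0,0,0],[0,0,0,0,0,0],[0,0,0,0,0,0],[0,0,0,0,0,0],[0,0,0,0,0,0]], grip=2.0, newtons=50)

```text
time_s: 4.3
eef_pos: [510.8, 148.3, 90.8]
ee_rot: [-0.0, 1.0, -0.026, 0.0]
force: [-2.3, 0.2, 5.8]
grip_width: 0.334
```

```bash
python3 - <<'E'
from h import *
s=ctrl.sense();print(s["eef_pos"],s["force"],s["grip_width"]*85.4,s["wrist_torque"])
a=eyes.capture("wrist");cv2.imwrite("pics/w3.png",cv2.resize(a[150:340,130:390],None,fx=3,fy=3,interpolation=cv2.INTER_CUBIC))
E
```

```text
[510.84628076 148.34051031  90.77819963] [-2.32138801  0.19779434  5.76767357] 28.522816287304718 [0.06061597 0.27682454 0.02082967]
```

View pics/w3.png

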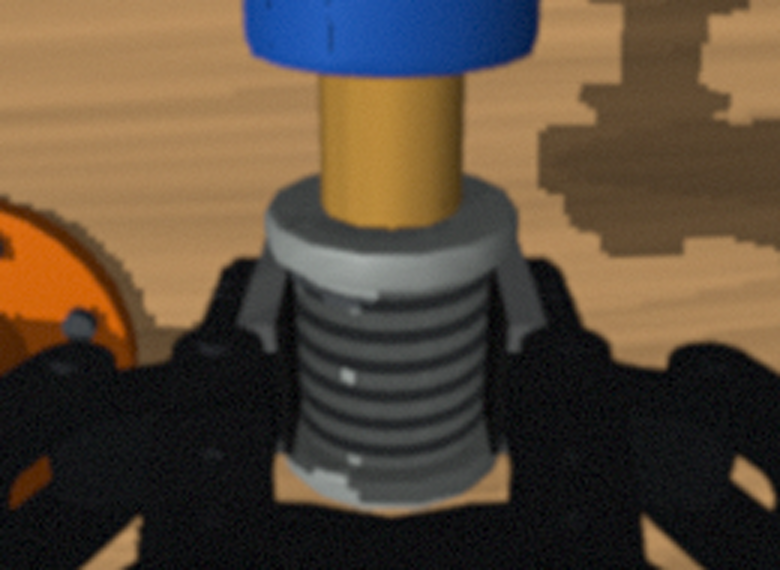

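The pads are in the waist between the flanges, opening 28.5 mm. Now I pull along tool +x by 15 mm.

move_arm(deltas=[[0.2,0,0,0,0,0],[0.2,0,0,0,0,0],[0.2,0,0,0,0,0],[0.2,0,0,0,0,0],[0.2,0,0,0,0,0],[0.2,0,0,0,0,0],[0.2,0,0,0,0,0],[0.1,0,0,0,0,0],[0,0,0,0,0,0],[0,0,0,0,0,0]])

```text
time_s: 5.35
eef_pos: [524.8, 147.6, 90.7]
ee_rot: [0.0, 1.0, -0.026, -0.001]
force: [-8.3, -0.4, 9.5]
grip_width: 0.33
```

```bash
python3 - <<'E'
from h import *
s=ctrl.sense();print(s["eef_pos"],s["force"],s["grip_width"]*85.4,s["wrist_torque"])
a=eyes.capture("wrist");cv2.imwrite("pics/w4.png",cv2.resize(a[150:340,130:390],None,fx=3,fy=3,interpolation=cv2.INTER_CUBIC))
E
```

```text
[524.81244033 147.63474481  90.74484439] [-8.31354166 -0.36521671  9.54980537] 28.190138346700156 [ 0.04257905  1.12542227 -0.06367516]
```

View pics/w4.png

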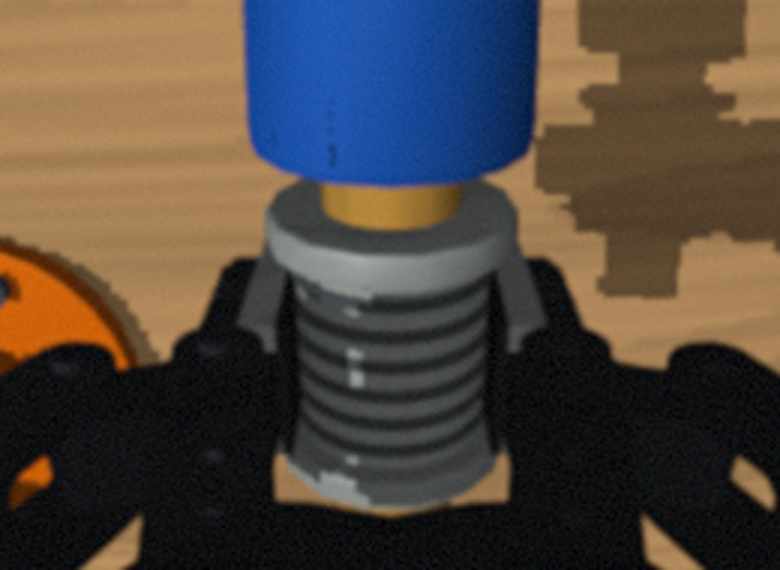

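The sleeve has moved about 14 mm with no slip: it sits in the same place between the pads, and the collar gap is down to about 8 mm. The force is 8.3 N. I pull another 2 mm to the stop and hold.

move_arm(deltas=[[0.1,0,0,0,0,0],[0.1,0,0,0,0,0],[0.05,0,0,0,0,0],[0,0,0,0,0,0],[0,0,0,0,0,0],[0,0,0,0,0,0],[0,0,0,0,0,0],[0,0,0,0,0,0],[0,0,0,0,0,0],[0,0,0,0,0,0]])

```text
time_s: 6.4
eef_pos: [526.8, 147.5, 90.7]
ee_rot: [0.0, 1.0, -0.026, -0.002]
force: [-9.6, -0.4, 10.6]
grip_width: 0.337
```

```bash
python3 - <<'E'
from h import *
s=ctrl.sense();print(s["eef_pos"],s["force"],s["grip_width"]*85.4,s["wrist_torque"])
a=eyes.capture("wrist");cv2.imwrite("pics/w5.png",cv2.resize(a[150:340,130:390],None,fx=3,fy=3,interpolation=cv2.INTER_CUBIC))
E
```

```text
[526.81772879 147.5175116   90.7364097 ] [-9.61495049 -0.372442   10.60450169] 28.797154851543436 [ 0.0099694   1.60891706 -0.02985915]
```

View pics/w5.png

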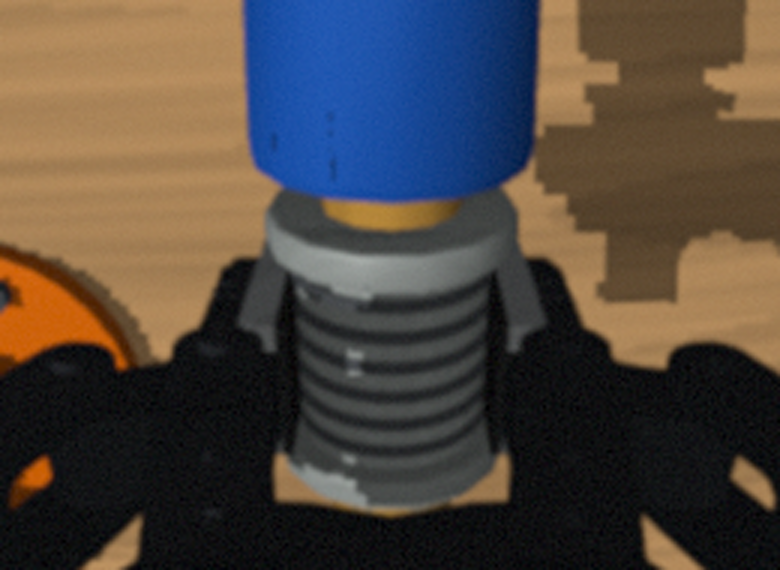

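The tool has travelled 16.0 mm since the grip without slipping, force 9.6 N, held for about 0.7 s. Now I let go, arm still.

move_arm(deltas=[[0,0,0,0,0,0],[0,0,0,0,0,0],[0,0,0,0,0,0],[0,0,0,0,0,0],[0,0,0,0,0,0],[0,0,0,0,0,0],[0,0,0,0,0,0],[0,0,0,0,0,0],[0,0,0,0,0,0],[0,0,0,0,0,0]], grip=8.5)

```text
time_s: 7.45
eef_pos: [528.2, 147.4, 90.3]
ee_rot: [-0.0, 1.0, -0.026, 0.0]
force: [-0.3, 0.6, -0.2]
grip_width: 0.997
```

```bash
python3 - <<'E'
from h import *
s=ctrl.sense();print(s["eef_pos"],s["force"],s["grip_width"]*85.4,s["wrist_torque"])
a=eyes.capture("wrist");cv2.imwrite("pics/w6.png",cv2.resize(a[150:340,130:390],None,fx=3,fy=3,interpolation=cv2.INTER_CUBIC))
E
```

```text
[528.20132946 147.36322493  90.29330184] [-0.27926908  0.59999119 -0.15651131] 85.12327228969005 [0.01153015 0.04138474 0.06877884]
```

View pics/w6.png

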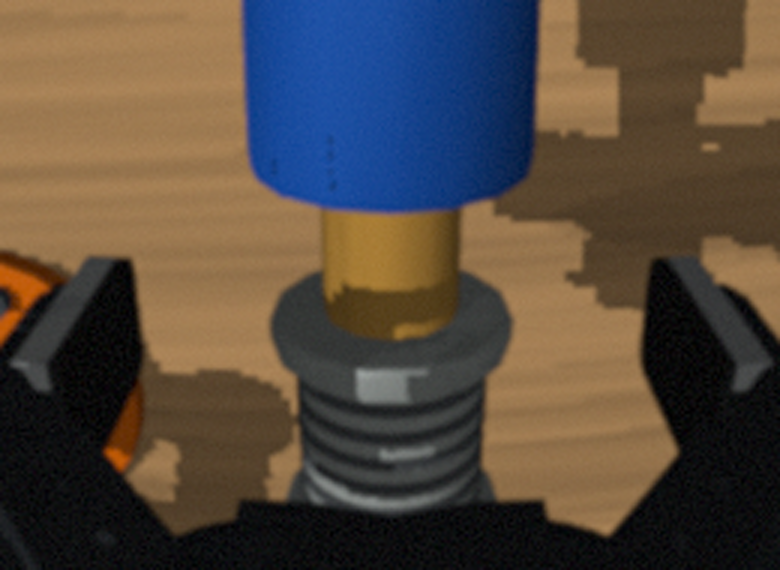

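The sleeve has sprung forward, the brass gap is open again and the fingers are clear. I retreat straight up and check.

move_arm(deltas=[[0,0,-1.8,0,0,0],[0,0,-1.8,0,0,0],[0,0,-1.8,0,0,0],[0,0,-1.8,0,0,0],[0,0,-1.8,0,0,0],[0,0,-1.8,0,0,0],[0,0,-1.8,0,0,0],[0,0,-1.4,0,0,0],[0,0,0,0,0,0],[0,0,0,0,0,0]])

```text
time_s: 8.5
eef_pos: [528.0, 147.4, 229.7]
ee_rot: [0.0, 1.0, -0.026, -0.0]
force: [0.3, -0.1, -0.2]
grip_width: 0.989
```

```bash
python3 - <<'E'
from h import *
s=ctrl.sense();print(s["time_s"],s["eef_pos"],s["force"])
a=eyes.capture("wrist");cv2.imwrite("pics/w7.png",a)
p=eyes.camera_params("wrist");T=p["camera_from_world"];K=p["K"]
for q in((528.2,147.5,110),(490,149.2,110),(509,148.3,110),(493,148,110)):
    c=T[:3,:3]@q+T[:3,3];th=np.arctan2(np.hypot(c[0],c[1]),c[2]);print(q,K[:2,2]+K[0,0]*th*c[:2]/np.hypot(c[0],c[1]))
b=eyes.capture("side");cv2.imwrite("pics/s7.png",np.vstack([cv2.resize(b[130:330,120:320],None,fx=3,fy=3)]))
o=cv2.imread("pics/side0.png");
d=cv2.absdiff(b,o).max(2)
print("diff bottle",d[260:315,138:178].max(),"yellow",d[130:180,180:240].max(),"blue",d[195:245,155:225].max())
E
```

```text
8.5 [528.00968927 147.36445849 229.73601831] [ 0.34202727 -0.07032249 -0.18201987]
(528.2, 147.5, 110) [259.63264108 181.99827365]
(490, 149.2, 110) [259.93454717 220.99802244]
(509, 148.3, 110) [259.84569273 202.02816166]
(493, 148, 110) [261.03841336 218.00994316]
diff bottle 8 yellow 135 blue 99
```

View pics/s7.png

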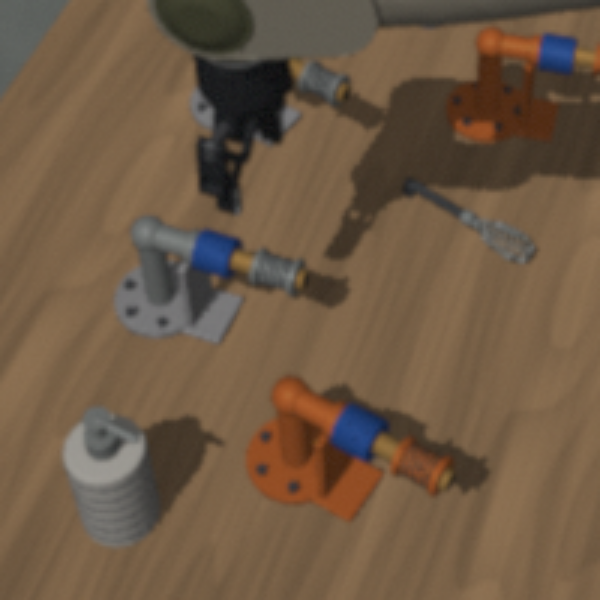

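View pics/w7.png

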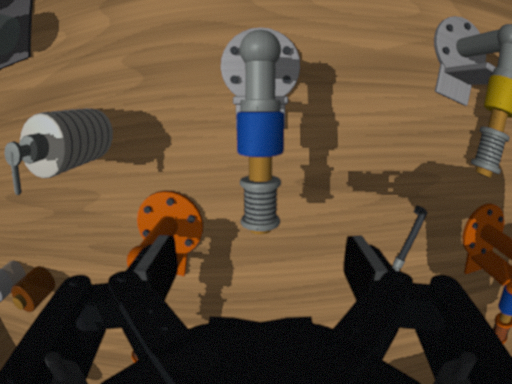

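```bash
python3 - <<'E'
from h import *
b=cv2.resize(eyes.capture("side")[185:265,140:240],None,fx=6,fy=6,interpolation=cv2.INTER_CUBIC);o=cv2.imread("pics/cs.png")
d=cv2.absdiff(b,o).max(2);print("sleeve+collar diff",d[125:265,260:500].max(), np.percentile(d[125:265,260:500],99))
cv2.imwrite("pics/cmp.png",np.vstack([o[100:280],b[100:280]]))
E
```

```text
sleeve+collar diff 9 6.0
```

View pics/cmp.png

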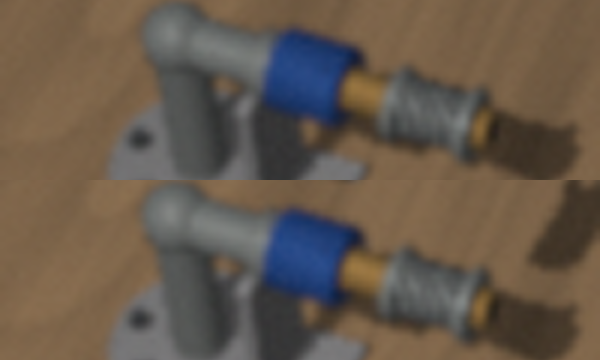

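The sleeve and collar look the same before and after, to within image noise, so the sleeve is home. The bottle hasn't changed either. Handing in.

```bash
python3 -c "
from rig import order
print(order.finish_job())"
```

```text
the job is handed in; nothing more can be done
None
```

The blue-collared coupler's sleeve runs free. I gripped its waist and pulled it back about 16 mm to its stop (9.6 N at the end). I held it there for about 0.7 s, then opened the gripper with the arm still, and the sleeve sprang forward by itself. After that I raised the arm clear and handed the job in at about 8.6 s.

- **Sleeve home:** before and after side views of the blue sleeve and collar match to within image noise (largest difference 9 of 255).
- **Bottle:** unchanged in the side view (largest difference 8 of 255).
- **Robot clear:** the force on the tool is near zero.
- **Yellow coupler:** its before/after check did not work, because the arm partly hid it in the side view (difference 135 of 255). It looks home in the wrist view, and the arm never went near it.
- **Snap speed:** not measured. I saw only that the sleeve was forward 1 s after the fingers were told to open.

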